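# Hang the gourd ring on the drying stand and set the gourd in it

## Robot

A 6-joint arm with a two-finger parallel gripper is mounted at the origin on the work surface. World frame = base frame: x ahead of the robot, y to its left, z up, the work surface at z = 0. Lengths are in m, angles in rad, forces in N, time in s.
With the tool pointing down it reaches from about 0.35 to 0.925 m from the base axis. Payload 6.4 kg.
Tool frame: the origin (TCP) lies at the very end of the fingers, on their centre line; the grasp point (between the pads) lies 19 mm behind it (r.hold_point_z is the distance from the TCP to the grasp point, in m); z points along the fingers, y is the line along which they close (so a half turn about z gives the same grasp; the last joint's range is limited). The gripper opens to 85 mm and grips with 20 to 120 N. Pads are 22 mm wide; open, the fingers measure 114 mm over their backs; the gripper's body (76 mm by 85 mm) begins 54 mm behind the grasp point. The pads swing forward as they close: fully open they stand 13 mm farther back than shut.
Start: joints at [-1.287, 0.245, 1.558, -0, 1.339, -0.174], TCP at [0.287, -0.583, 0.231] pointing down, gripper open.
Joint ranges: [-3.13, 3.13], [-1.02, 2.26], [0.13, 2.54], [-0.95, 4.09], [0.21, 2.88], [-2.74, 2.74]. Speed limits (rad/s): [2.57, 2.57, 3.14, 3.14, 3.14, 3.14].

## Interface

Orientations are given as a unit quaternion [x, y, z, w].
In Python, from workcell import r gives the robot as it stands.
- The arm moves only by the tool apply_moves, never from a script. Its argument "deltas" is one flat list of numbers, 7 for each row, row after row: the shift along the tool's x, y, z in units of 30 mm (1.0 is 30 mm), then the turn, a rotation vector about the tool's x, y, z in units of 5 degrees (1.0 is 5 degrees), then the finger opening in mm, from 0 to 85.4. In form: [dx, dy, dz, rx, ry, rz, fingers, dx, dy, dz, rx, ry, rz, fingers, ...]. A call has 1 to 12 rows; each row is the pose to reach, as a shift and turn from the pose commanded when the call began, along the tool's axes at that moment; what a row does not reach only later rows make up. A row lasts 1/12 s, in which the tool goes at most 41.7 mm and 7.16 degrees, less where a joint would pass 70% of its speed; a pose out of reach is approached as far as the arm can. A call with a gripper value outside its range is refused whole. The fingers move at their own pace and stop on an object; the grip force is fixed at half the most. Time passes only in rows, so rows that repeat a pose let the fingers close. It gives the time, the measured TCP pose, the force, the opening and the grip force at its end, in the units of the state.
- r.get_state(): the state, without advancing time (a new reading comes with each control period).
- r.get_image(name): name is "side" or "top" or "wrist"; returns the picture (384x512x3 uint8, red, green, blue); there is no depth.
- r.calibration(name): a dict with "fx", "fy", "cx", "cy" (pixels), "pose" (4x4, takes a point from camera to world coordinates); the wrist camera has in their place "tool_from_camera" (4x4, takes a point from camera to tool coordinates, whose origin is the TCP and whose axes are the flange's). Camera axes: x right, y down, z forward; pixel columns grow to the right and rows downward; lengths in m; the calibration is good to about 2 mm. A picture is of the moment at which its call begins: read the wrist's pose just before it. calibration takes no time and is no camera call.
- r.close_job(): hands the job in; it is judged then, once.
The state is a dict: "time_s": time; "joints": joint angles; "joint_vel": joint speeds; "tau": joint torques, N m; "tool_pos": TCP position; "eef_rot": TCP orientation; "wrist_force": force on the tool from outside, world axes, zero at the start; "moment": the same for the moment, N m; "grip_width": finger opening in m; "finger_force": force on a finger pad.
Only numpy, scipy, OpenCV 4.12 (cv2) and the standard library are available. Lean on these libraries where they do the work, as an engineer would, in place of code of your own. Each camera call takes 0.05 s, during which the arm holds its last target. There are 200 camera calls.

## Task

Put the rinsed mate gourd up to dry: first hang the empty steel gourd holder on the drying stand by sliding the slot in its strap sideways over the stand's headed pin and lowering it until the pin sits home in the top of the slot, and let go of it. Then take the gourd off the blue saucer and set it upright in the ring of the hanging holder, so that it rests freely there. Do not let either of them drop, do not knock the gourd over, and leave the other things on the ledge where they are.

Things in the scene. Friction and masses are not known exactly. Their poses are not given: they have to be found in the camera images.
- stand: Fixed steel drying stand. Origin: underside centre of its drip tray, 180 (x) x 150 (y) mm, rim 14 mm high; z up. A flat upright bar 28 mm wide (y), 8 mm thick, rises to 182 mm, its front face at x = +45 mm, facing -x. A headed pin stands out of that face towards -x at y = 0, z = 170 mm. The holder's strap belongs between bar and pin head, its ring in front (-x) over the tray.
- pin (a point): Point on the axis of the stand's horizontal pin, midway between bar and head (stand frame x 39, y 0, z 170 mm); axes as the stand's. The shank is 8 mm thick and 12 mm long (x 33 to 45), the round head 20 mm across and 5 mm thick (x 28 to 33).
- holder: Loose steel gourd holder, about 160 g, upright on the ledge. Origin: on the ring's axis at the underside; z up. Ring 72 mm inside, 78 mm outside, z 0 to 25 mm. Two flat pieces join it to an upright strap plate on its +x side: x 56 to 60, y -22 to +22, z 0 to 120 mm, with an L-shaped slot, and a wooden grip block on top. Hung, its axes are parallel to the stand's; it may lean up to 0.1 rad.
- seat (a point): Where the pin's axis lies when home in the slot (holder frame x 58, y 0, z 100 mm); axes as the holder's. The slot goes right through the strap: it enters level from the strap's +y edge, z 80 to 94 mm, to y = -6; there (y -6 to +6) it rises to a closed top at z 104. To hang: pin 13 mm below the seat, holder moves to its own +y until pin is at y 0, then down 13 mm.
- grip (a point): Centre of the holder's wooden grip block (holder frame x 58, y 0, z 135 mm): 10 mm thick along x, 44 mm along y, z 118 to 150 mm; axes as the holder's.
- gourd: Loose calabash gourd, about 170 g, 104 mm high, mouth up on the saucer. Origin: centre of its underside, z up. Foot 36 mm across, belly 80 mm across at 34 mm height, waist 53 mm at 74 mm, then a straight metal rim 57 mm across, z 80 to 104 mm. Seated in the holder's ring its origin is on the ring's axis, about 7 mm above the holder's origin.
- saucer: Loose blue ceramic saucer, 140 mm across, 16 mm high, origin at the centre of its underside. The gourd starts within 10 mm of its centre, on its floor about 5 mm above the ledge.
- canister: Bystander, leave alone: closed square plastic canister, 106 mm wide, 129 mm high, origin at the centre of its underside.
- glass_bowl: Bystander, leave alone: small frosted glass bowl, 84 mm across, 38 mm high, standing on the canister; origin at the centre of its underside.
- bombilla: Bystander, leave alone: aluminium bombilla (drinking straw), 210 mm long along its x, about 13 mm high, lying on the ledge; origin near its middle at the underside.
- thermos: Bystander, leave alone: steel thermos flask, 84 mm across, 268 mm high, side handle; origin at the centre of its underside.
- sugar_jar: Bystander, leave alone: glass jar, 68 mm across, 85 mm high; origin at the centre of its underside.
- teaspoon: Bystander, leave alone: steel teaspoon, 140 mm long along its x, lying on the ledge.
- succulent: Bystander, leave alone: small plant in a terracotta pot, 92 mm across, about 115 mm high; origin at the centre of its underside.
Not all that is in view belongs to the job. What is shaped like the gourd but yellow is not meant.

How it is judged:
On the way:
1. the empty holder hangs on the pin by its slot, let go, while the gourd is not in it (distance between seat and pin below 0.009 m and angle between holder's own z axis and vertical below 0.25 rad and contact force between the fingers and holder below 0.2 N and horizontal distance between gourd and holder above 0.05 m), for 0.3 s.
At the end, for the whole second after the job is handed in: Holder hung with the pin home in the slot top (seat within 9 mm of the pin's middle, tilt under 0.25 rad); gourd in its ring, tilt under 0.35 rad, foot within 12 mm of the ring axis and 0 to 16 mm above the ring's underside; both at rest (distance between seat and pin below 0.009 m and angle between holder's own z axis and vertical below 0.25 rad and z of gourd in the frame of holder between 0 and 0.016 m and horizontal distance between gourd and holder below 0.012 m and angle between gourd's own z axis and vertical below 0.35 rad and linear speed of each of gourd, holder below 0.03 m/s); the robot touches nothing.
It fails at once if the gourd is let fall or thrown (faster than 0.6 m/s while the fingers do not hold it) (linear speed of gourd above 0.6 m/s and contact force between the fingers and gourd below 0.1 N).
It fails at once if the holder is let fall or thrown (faster than 0.6 m/s while the fingers do not hold it) (linear speed of holder above 0.6 m/s and contact force between the fingers and holder below 0.1 N).
It fails at once if the gourd is knocked over (tilted more than 0.9 rad) (angle between gourd's own z axis and vertical above 0.9 rad).
It fails at once if another thing on the ledge is pushed away by more than 30 mm (distance of any of canister, glass_bowl, bombilla, thermos, sugar_jar, teaspoon, succulent from where it was at the start of the episode above 0.03 m).
It also fails if it takes over 67 s, if anything falls off the work surface, if the arm or the gripper's body presses on something with over 40 N, if the wrist force passes 120 N, or if a joint passes its speed limit or range.

## Working session

There is one attempt and no reset: what is moved stays moved. The work goes in short steps, Python scripts to look and compute and a tool call to move; the robot and the scene stay as the last step left them, time stands still between calls to the robot, and variables do not carry over. Pictures are saved under pics/ and viewed, at most 10 in all, crops included, and the job is handed in when it is done.

Besides the shell and the picture viewer there is one more tool, called after "Call:" as name(argument=value, ...) on one line, values as JSON. apply_moves: Moves the arm, as the interface text tells. Its arguments: {"type":"object","properties":{"deltas":{"type":"array","items":{"type":"number"}}},"required":["deltas"]}

```bash
mkdir -p pics; ls; python3 - <<'E'
from workcell import r
import cv2,numpy as np
ims=[]
for n in("side","top","wrist"):
    im=r.get_image(n);cv2.imwrite(f"pics/{n}0.png",im[...,::-1]);ims.append(im)
    c=r.calibration(n);print(n,{k:np.round(v,4).tolist() for k,v in c.items()})
print(r.get_state(),r.hold_point_z)
E
```

```text
pics
side {'fx': 430.358, 'fy': 430.358, 'cx': 250.3988, 'cy': 194.6061, 'pose': [[-0.9895, -0.0871, 0.1149, 0.4395], [-0.1429, 0.6993, -0.7004, 0.7513], [-0.0194, -0.7095, -0.7045, 0.9395], [0.0, 0.0, 0.0, 1.0]]}
top {'fx': 404.3923, 'fy': 404.3923, 'cx': 252.5839, 'cy': 187.1739, 'pose': [[-0.0011, -0.986, 0.1665, 0.3509], [-0.9996, -0.0039, -0.0297, -0.022], [0.0299, -0.1664, -0.9856, 1.2497], [0.0, 0.0, 0.0, 1.0]]}
wrist {'fx': 322.4493, 'fy': 322.4493, 'cx': 256.3526, 'cy': 194.7567, 'tool_from_camera': [[-0.0001, -0.9636, -0.2674, 0.0679], [1.0, -0.0005, 0.0016, 0.0011], [-0.0017, -0.2674, 0.9636, -0.1419], [0.0, 0.0, 0.0, 1.0]]}
{'time_s': 0.15, 'joints': array([-1.28709046e+00,  2.45658138e-01,  1.55872384e+00, -2.99597969e-05,
        1.33869600e+00, -1.74078357e-01]), 'joint_vel': array([ 0.00061498, -0.00173035, -0.00382984,  0.0004538 , -0.00010426,
        0.00010475]), 'tau': array([ 9.92462697e-05, -4.29983389e+01, -3.26552832e+01, -1.75035966e-04,
        3.52471252e-03, -6.06994433e-06]), 'tool_pos': array([ 0.28716617, -0.58265498,  0.23043605]), 'eef_rot': array([ 9.73917319e-01,  2.26901972e-01, -5.52415976e-05, -7.40750306e-04]), 'wrist_force': array([-0.53914393, -0.37533693,  0.07404529]), 'moment': array([-0.03617244,  0.01086125,  0.04215894]), 'finger_force': 0.0, 'grip_width': 0.08540620326061185} 0.0187
```

View pics/side0.png

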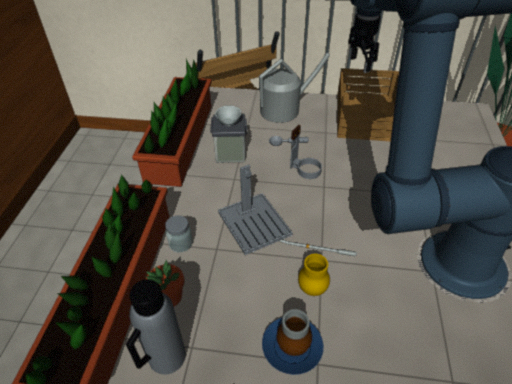

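View pics/top0.png

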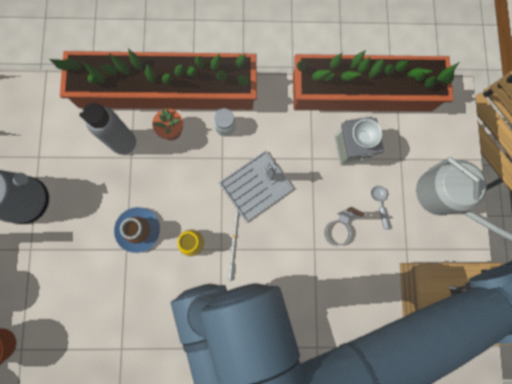

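The side view shows the stand at about (255,222), with its pin near (248,172), the holder ring at (310,168), and the gourd on the saucer at (293,335). In the top view the holder ring is at (341,232), the stand at (257,186) and the gourd at (133,230). A spoon lies next to the holder. I'll zoom in on both.

```bash
python3 - <<'E'
import cv2,numpy as np
t=cv2.imread("pics/top0.png");s=cv2.imread("pics/side0.png")
def cr(i,x,y,w=100,h=75):
    o=cv2.resize(i[y:y+h,x:x+w],(400,300),interpolation=cv2.INTER_CUBIC)
    for k in range(0,w,20): cv2.putText(o,str(x+k),(k*4,8),0,.3,(0,0,255));cv2.line(o,(k*4,8),(k*4,14),(0,0,255))
    for k in range(0,h,20): cv2.putText(o,str(y+k),(0,k*4+4),0,.3,(0,0,255))
    return o
cv2.imwrite("pics/c1.png",np.vstack([np.hstack([cr(t,310,175),cr(t,215,148)]),np.hstack([cr(s,255,115),cr(s,210,155,)])]))
E
```

```text
(no output)
```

View pics/c1.png

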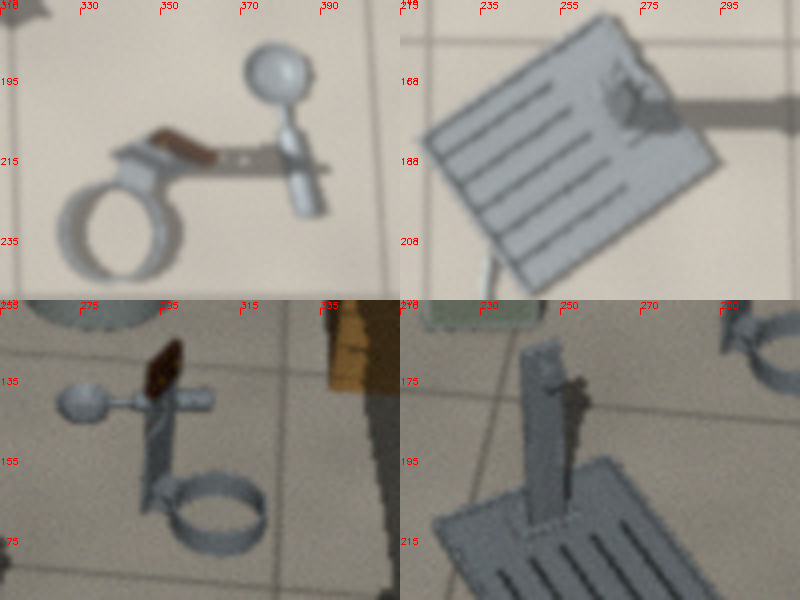

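```bash
cat > h.py <<'E'
from workcell import r
import cv2,numpy as np
from scipy.spatial.transform import Rotation as R
def T(s):
    M=np.eye(4);M[:3,:3]=R.from_quat(s["eef_rot"]).as_matrix();M[:3,3]=s["tool_pos"];return M
def cam(n,s=None):
    c=r.calibration(n);P=T(s)@np.array(c["tool_from_camera"]) if n=="wrist" else np.array(c["pose"])
    return np.array([[c["fx"],0,c["cx"]],[0,c["fy"],c["cy"]],[0,0,1]]),P
def ray(C,p):
    K,P=C;d=P[:3,:3]@np.linalg.inv(K)@np.array([p[0],p[1],1.]);return P[:3,3],d/np.linalg.norm(d)
def onz(C,p,z):
    o,d=ray(C,p);return o+d*(z-o[2])/d[2]
def tri(*cp):
    A=np.zeros((3,3));b=np.zeros(3)
    for C,p in cp:
        o,d=ray(C,p);M=np.eye(3)-np.outer(d,d);A+=M;b+=M@o
    x=np.linalg.solve(A,b);return x,[round(float(np.linalg.norm((np.eye(3)-np.outer(ray(C,p)[1],ray(C,p)[1]))@(x-ray(C,p)[0])))*1e3,1) for C,p in cp]
def proj(C,X):
    K,P=C;q=K@(P[:3,:3].T@(np.asarray(X)-P[:3,3]));return q[:2]/q[2]
def shot(name):
    s=r.get_state();im=r.get_image("wrist");cv2.imwrite(f"pics/{name}.png",im[...,::-1]);np.save(f"pics/{name}.npy",np.r_[s["tool_pos"],s["eef_rot"]]);return s,im
def load(name):
    a=np.load(f"pics/{name}.npy");return cam("wrist",dict(tool_pos=a[:3],eef_rot=a[3:])),cv2.imread(f"pics/{name}.png")
def delta(pos,Rm,s=None):
    "tool target -> move units from current (measured) pose"
    s=s or r.get_state();M=T(s);d=M[:3,:3].T@(np.asarray(pos)-M[:3,3])/.03
    w=np.degrees(R.from_matrix(M[:3,:3].T@Rm).as_rotvec())/5;return np.round(np.r_[d,w],3)
def down(yaw_y):
    "tool z down, tool y along heading yaw_y (rad)"
    y=np.array([np.cos(yaw_y),np.sin(yaw_y),0]);z=np.array([0,0,-1.]);return np.c_[np.cross(y,z),y,z]
E
python3 - <<'E'
from h import *
t=cv2.imread("pics/top0.png");s=cv2.imread("pics/side0.png");Ct=cam("top");Cs=cam("side")
def cc(i,box,f):
    x,y,w,h=box;m=f(cv2.cvtColor(i[y:y+h,x:x+w],cv2.COLOR_BGR2HSV).astype(int));ys,xs=np.nonzero(m);return np.array([xs.mean()+x,ys.mean()+y]),m.sum(),(xs.min()+x,xs.max()+x,ys.min()+y,ys.max()+y)
br=lambda h:((h[...,0]<15)|(h[...,0]>170))&(h[...,1]>90)&(h[...,2]<150)
a=cc(t,(340,200,30,20),br);b=cc(s,(288,120,15,22),br);print(a,b);print("grip",tri((Ct,a[0]),(Cs,b[0])))
print("ring",onz(Ct,(340.2,232),.02),onz(Cs,(309.5,168.5),.0125))
for p in[(266.3,151.7),(295.5,188),(248.3,221.3),(220.5,183)]:print("tray",onz(Ct,p,.014))
print("bar top side",onz(Cs,(245.5,166),.182))
bl=lambda h:(h[...,0]>100)&(h[...,0]<125)&(h[...,1]>110)
a=cc(t,(105,200,65,60),bl);b=cc(s,(255,310,75,70),bl);print(a,b)
print("saucer",onz(Ct,((a[2][0]+a[2][1])/2,(a[2][2]+a[2][3])/2),.014),onz(Cs,((b[2][0]+b[2][1])/2,(b[2][2]+b[2][3])/2),.012))
print("mouth",tri((Ct,(131.5,229)),(Cs,(295,321))))
E
```

```text
(array([351., 209.]), np.int64(1), (np.int64(351), np.int64(351), np.int64(209), np.int64(209))) (array([295.10526316, 131.77192982]), np.int64(57), (np.int64(292), np.int64(299), np.int64(125), np.int64(139)))
grip (array([ 0.47480196, -0.32769614,  0.14402835]), [2.6, 2.6])
ring [ 0.42103299 -0.32614367  0.02      ] [ 0.41756601 -0.31292583  0.0125    ]
tray [ 0.67308773 -0.10262916  0.014     ]
tray [ 0.55749945 -0.1927716   0.014     ]
tray [ 0.45376658 -0.04605306  0.014     ]
tray [0.57230615 0.04016819 0.014     ]
bar top side [ 0.59160662 -0.10778549  0.182     ]
(array([133.07100592, 232.42011834]), np.int64(169), (np.int64(116), np.int64(153), np.int64(210), np.int64(250))) (array([291.11848958, 351.47460938]), np.int64(1536), (np.int64(263), np.int64(322), np.int64(319), np.int64(373)))
saucer [0.42703084 0.29761423 0.014     ] [0.42732253 0.29692727 0.012     ]
mouth (array([0.42593623, 0.28372551, 0.10006755]), [1.4, 1.4])
```

```bash
python3 - <<'E'
from h import *
Ct=cam("top");print(onz(Ct,(355.5,211.5),.148))
yw=np.radians(-27.5)
print(delta([.47,-.345,.27],down(yw)))
E
```

```text
[ 0.47003354 -0.33907942  0.148     ]
[ 8.968e+00 -4.415e+00 -1.310e+00 -1.500e-02 -8.000e-03 -7.254e+00]
```

Call:
apply_moves(deltas=[9,-4.4,-1.3,0,0,-7.25,85,9,-4.4,-1.3,0,0,-7.25,85,9,-4.4,-1.3,0,0,-7.25,85,9,-4.4,-1.3,0,0,-7.25,85,9,-4.4,-1.3,0,0,-7.25,85,9,-4.4,-1.3,0,0,-7.25,85,9,-4.4,-1.3,0,0,-7.25,85,9,-4.4,-1.3,0,0,-7.25,85,9,-4.4,-1.3,0,0,-7.25,85,9,-4.4,-1.3,0,0,-7.25,85,9,-4.4,-1.3,0,0,-7.25,85,9,-4.4,-1.3,0,0,-7.25,85])

```text
time_s: 1.15
tool_pos: [0.4702, -0.3464, 0.2697]
eef_rot: [0.856, 0.518, -0.0, -0.0]
wrist_force: [1.2, -0.2, 0.4]
grip_width: 0.0847
finger_force: 0.0
```

```bash
python3 - <<'E'
from h import *
s,im=shot("w1");print(s["tool_pos"],s["time_s"],s["wrist_force"],s["joints"])
E
```

```text
[ 0.47021492 -0.34644626  0.2697412 ] 1.15 [ 1.19543235 -0.16490956  0.40537602] [-8.28885676e-01  6.21305070e-02  1.69156333e+00 -2.41638047e-04
  1.38877250e+00 -3.46474342e-01]
```

View pics/w1.png

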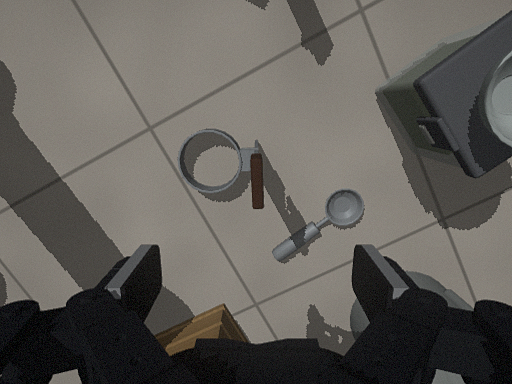

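The wrist view shows the ring centred at about (210,160) and the grip block's top at (251–264, 153–208). The spoon is clear of both.

```bash
cat >> h.py <<'E'
def brown(im,box):
    x,y,w,h=box;H=cv2.cvtColor(im[y:y+h,x:x+w],cv2.COLOR_BGR2HSV).astype(int)
    m=(((H[...,0]<14)|(H[...,0]>172))&(H[...,1]>95)&(H[...,2]>30)).astype(np.uint8)
    c=max(cv2.findContours(m,0,2)[0],key=cv2.contourArea);q=cv2.minAreaRect(c);return cv2.boxPoints(q)+[x,y],np.array(q[0])+[x,y],q[1]
E
python3 - <<'E'
from h import *
C,im=load("w1")
b,c,sz=brown(im,(235,140,45,80));print(b,c,sz)
P=[onz(C,p,.15) for p in b];print(np.round(P,4))
for i in range(4):
    d=P[i]-P[(i+1)%4];print(np.linalg.norm(d),np.degrees(np.arctan2(d[1],d[0])))
print("ctr",onz(C,c,.15));Ct=cam("top");Cs=cam("side")
print("tri w/ top,side",tri((C,c),(Cs,(295.1,131.8))))
# ring outer ellipse
g=cv2.cvtColor(im,cv2.COLOR_BGR2HSV)
print("ring",onz(C,(210,160),.025))
E
```

```text
[[249.86804676 155.09690285]
 [260.80000305 154.60000038]
 [263.2164917  207.76288605]
 [252.28453445 208.25978851]] [256.54226875 181.42989349] (53.217777252197266, 10.943246841430664)
[[ 0.4796 -0.3199  0.15  ]
 [ 0.4876 -0.3237  0.15  ]
 [ 0.4685 -0.365   0.15  ]
 [ 0.4601 -0.3611  0.15  ]]
0.008912345067540567 154.96813323802797
0.045496969222936036 65.16301830471662
0.009326223298946 -24.911325963681932
0.04551706432751008 -115.35802379672477
ctr [ 0.47417183 -0.34196191  0.15      ]
tri w/ top,side (array([ 0.47242106, -0.3460558 ,  0.13000402]), [0.4, 0.4])
ring [ 0.4231539  -0.31831048  0.025     ]
```

```bash
python3 - <<'E'
from h import *
yw=np.radians(-54);ex=np.array([np.cos(yw),np.sin(yw),0]);ey=np.array([-ex[1],ex[0],0]);pin=np.array([.587,-.107,0])
print(delta(pin-.08*ex-.04*ey+[0,0,.30],down(yw)))
E
```

```text
[ 8.866e+00 -3.236e+00 -1.003e+00 -9.000e-03  1.000e-03  5.272e+00]
```

Call:
apply_moves(deltas=[8.9,-3.2,-1,0,0,5.25,85,8.9,-3.2,-1,0,0,5.25,85,8.9,-3.2,-1,0,0,5.25,85,8.9,-3.2,-1,0,0,5.25,85,8.9,-3.2,-1,0,0,5.25,85,8.9,-3.2,-1,0,0,5.25,85,8.9,-3.2,-1,0,0,5.25,85,8.9,-3.2,-1,0,0,5.25,85,8.9,-3.2,-1,0,0,5.25,85,8.9,-3.2,-1,0,0,5.25,85,8.9,-3.2,-1,0,0,5.25,85])

```text
time_s: 2.12
tool_pos: [0.5092, -0.0657, 0.2999]
eef_rot: [0.951, 0.31, -0.0, -0.0]
wrist_force: [-0.1, 0.6, 0.5]
grip_width: 0.085
finger_force: 0.0
```

```bash
python3 -c "
from h import *
s,im=shot('w2');print(s['tool_pos'],s['joints'])"
```

```text
[ 0.50917098 -0.06570427  0.29989998] [-3.49325159e-01 -1.32095419e-01  1.82599389e+00 -2.58392019e-04
  1.44835134e+00  5.91577935e-01]
```

Call:
apply_moves(deltas=[0,-1,0,0,0,0,85,0,-2,0,0,0,0,85,0,-3,0,0,0,0,85,0,-3,0,0,0,0,85,0,-3,0,0,0,0,85])

```text
time_s: 2.58
tool_pos: [0.4559, 0.008, 0.3003]
eef_rot: [0.95, 0.311, 0.0, 0.0]
wrist_force: [-0.1, -1.5, 0.3]
grip_width: 0.0851
finger_force: 0.0
```

```bash
python3 -c "
from h import *
s,im=shot('w3');print(s['tool_pos'],s['joints'])
a=cv2.imread('pics/w2.png');b=cv2.imread('pics/w3.png')
cv2.imwrite('pics/c2.png',np.hstack([a[0:384,112:512],b[0:384,112:512]]))"
```

```text
[0.45589404 0.00800718 0.30033294] [-2.31817829e-01 -2.84506104e-01  1.95393821e+00 -2.63579002e-04
  1.47147557e+00  7.07045638e-01]
```

View pics/c2.png

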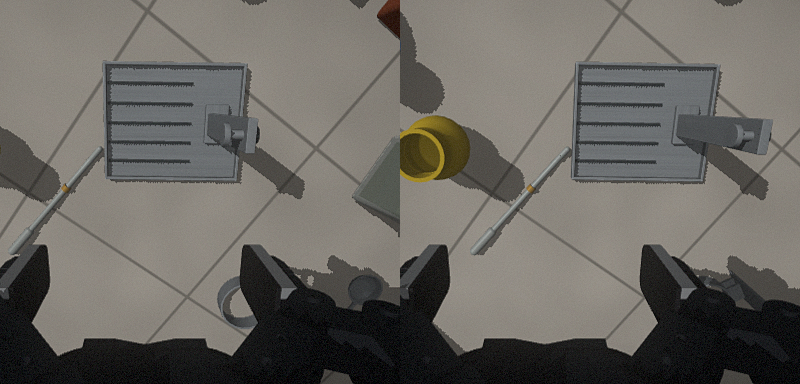

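Both views show the tray squared with the tool, with corners near (104,61), (247,65), (240,183) and (104,180) in the left picture. The pin head and bar top are at about (225–258, 118–152) on the left. I'll zoom in on the bar top and pin, and compute the tray edges.

```bash
python3 - <<'E'
from h import *
def cr(n,x,y,w=80,h=60):
    i=cv2.imread(f"pics/{n}.png");o=cv2.resize(cv2.convertScaleAbs(i[y:y+h,x:x+w],alpha=1.5),(400,300),interpolation=cv2.INTER_CUBIC)
    for k in range(0,w,10): cv2.putText(o,str(x+k),(k*5,8),0,.3,(0,0,255));cv2.line(o,(k*5,8),(k*5,14),(0,0,255))
    for k in range(0,h,10): cv2.putText(o,str(y+k),(0,k*5+4),0,.3,(0,0,255))
    return o
cv2.imwrite("pics/c3.png",np.vstack([np.hstack([cr("w2",305,100),cr("w3",420,100)]),np.hstack([cr("w2",200,40),cr("w2",310,150)])]))
E
```

```text
(no output)
```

View pics/c3.png

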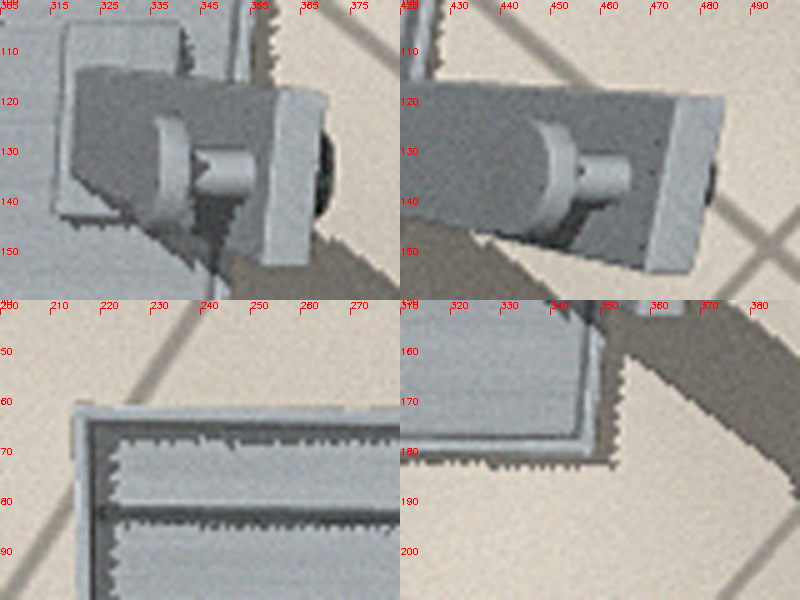

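```bash
python3 - <<'E'
from h import *
A,_=load("w2");B,_=load("w3")
a=[(360.8,117.6),(370.4,118.8),(366.4,153),(357.6,152.4),(355.6,134.2),(341,128.5),(341,142)]
b=[(475,119.2),(484.6,119.6),(477.6,154.4),(469.2,153.8),(466,135),(454,130),(454,143)]
X=[]
for p,q in zip(a,b):
    x,e=tri((A,p),(B,q));X.append(x);print(np.round(x,4),e)
X=np.array(X)
for C,pp,n in((A,a,"A"),(B,b,"B")):
    Q=[onz(C,p,.182) for p in pp[:4]]
    d=Q[0]-Q[3];d2=Q[1]-Q[2];d3=Q[1]-Q[0]
    print(n,np.linalg.norm(d),np.linalg.norm(d2),[np.degrees(np.arctan2(v[1],v[0]))-o for v,o in((d,90),(d2,90),(d3,0))],"ctr",np.mean(Q,0),"front",(Q[0]+Q[3])/2)
t=[onz(A,p,.014) for p in [(215.2,61.5),(357.5,65.5),(349,180.6),(216,180)]]
u=[onz(B,p,.014) for p in [(285.5+0,62),(431,65.5),(0,0),(285,180)]]
print(np.round(t,4));e=t[1]-t[0];print(np.linalg.norm(e),np.degrees(np.arctan2(e[1],e[0])));e=t[2]-t[3];print(np.linalg.norm(e),np.degrees(np.arctan2(e[1],e[0])),np.mean(t,0))
E
```

```text
[ 0.6055 -0.0995  0.1802] [0.2, 0.2]
[ 0.6095 -0.106   0.1803] [0.1, 0.1]
[ 0.5869 -0.1214  0.1809] [0.2, 0.2]
[ 0.583  -0.115   0.1816] [0.2, 0.2]
[ 0.5941 -0.1062  0.1746] [0.1, 0.1]
[ 0.5899 -0.0925  0.1795] [0.2, 0.2]
[ 0.5816 -0.0985  0.1823] [0.0, 0.0]
A 0.027337063333608653 0.026913890400382966 [np.float64(-54.347701038794604), np.float64(-55.355637501727735), np.float64(-60.7768193531146)] ctr [ 0.59615872 -0.11000733  0.182     ] front [ 0.59426729 -0.10681653  0.182     ]
B 0.02732524383695338 0.027510159260493144 [np.float64(-53.260252791782996), np.float64(-54.77326294310064), np.float64(-56.106133947811855)] ctr [ 0.59568896 -0.10983051  0.182     ] front [ 0.59370283 -0.10677949  0.182     ]
[[ 0.5768  0.0444  0.014 ]
 [ 0.6769 -0.1007  0.014 ]
 [ 0.5591 -0.1875  0.014 ]
 [ 0.4532 -0.0407  0.014 ]]
0.1762350236855306 -55.40543057645461
0.1809663614605785 -54.19277683412428 [ 0.56648116 -0.07114433  0.014     ]
```

```bash
python3 - <<'E'
from h import *
print(delta([.4742,-.342,.20],down(np.radians(-24.9))))
E
```

```text
[-6.393e+00  9.755e+00  3.351e+00  8.000e-03  1.000e-03 -5.788e+00]
```

Call:
apply_moves(deltas=[-6.4,9.75,0,0,0,-5.8,85,-6.4,9.75,0,0,0,-5.8,85,-6.4,9.75,0,0,0,-5.8,85,-6.4,9.75,0,0,0,-5.8,85,-6.4,9.75,0,0,0,-5.8,85,-6.4,9.75,0,0,0,-5.8,85,-6.4,9.75,1,0,0,-5.8,85,-6.4,9.75,2,0,0,-5.8,85,-6.4,9.75,3.35,0,0,-5.8,85,-6.4,9.75,3.35,0,0,-5.8,85,-6.4,9.75,3.35,0,0,-5.8,85,-6.4,9.75,3.35,0,0,-5.8,85])

```text
time_s: 3.63
tool_pos: [0.4724, -0.3422, 0.1967]
eef_rot: [0.843, 0.537, -0.001, -0.003]
wrist_force: [0.2, 0.7, -0.1]
grip_width: 0.0849
finger_force: 0.0
```

```bash
python3 - <<'E'
from h import *
s,im=shot("w4");print(s["tool_pos"])
C,i=load("w4");c0=proj(C,[.4742,-.342,.15]);print(c0)
x,y=(c0-[40,70]).astype(int)
b,c,sz=brown(i,(x,y,80,140));print(b,c,sz)
P=np.array([onz(C,p,.15) for p in b])
for k in range(2):
    d=P[k]-P[k+1];print(np.linalg.norm(d),np.degrees(np.arctan2(d[1],d[0])))
print("ctr",P.mean(0)); A,i1=load("w1");b1,c1,_=brown(i1,(235,140,45,80))
b=b[np.lexsort((b[:,0],b[:,1]>c[1]))];b1=b1[np.lexsort((b1[:,0],b1[:,1]>c1[1]))]
for p,q in zip(b,b1):print(tri((C,p),(A,q)))
print(delta([*P.mean(0)[:2],.121],down(np.radians(-24.9))))
E
```

```text
[ 0.47244372 -0.34218394  0.19670398]
[257.1776192  216.17541016]
[[249.99999619 249.99998474]
 [249.99999619 176.        ]
 [264.99999619 176.        ]
 [264.99999619 249.99998474]] [257.49999619 212.99999237] (14.999998092651367, 73.99998474121094)
0.048176493254412235 -115.28640637638719
0.008967089030987103 155.0728910144446
ctr [ 0.47492664 -0.34090876  0.15      ]
(array([ 0.47538343, -0.32604689,  0.10144894]), [0.1, 0.1])
(array([ 0.48547887, -0.33012616,  0.10455914]), [0.5, 0.5])
(array([ 0.45954851, -0.36214266,  0.14650063]), [0.1, 0.1])
(array([ 0.46830694, -0.36605265,  0.14685019]), [0.3, 0.3])
[ 5.200e-02  2.300e-02  2.613e+00 -1.400e-02 -7.000e-03  2.000e-03]
```

```bash
python3 - <<'E'
from h import *
print(delta([.4737,-.3435,.121],down(np.radians(-24.9))))
E
```

```text
[-4.300e-02  2.200e-02  2.613e+00 -1.400e-02 -7.000e-03  2.000e-03]
```

Call:
apply_moves(deltas=[0,0,1,0,0,0,85,0,0,2,0,0,0,85,0,0,2.6,0,0,0,85,0,0,2.6,0,0,0,85,0,0,2.6,0,0,0,30,0,0,2.6,0,0,0,14,0,0,2.6,0,0,0,5,0,0,2.6,0,0,0,5,0,0,2.6,0,0,0,5,0,0,2.6,0,0,0,5,0,0,2.6,0,0,0,5])

```text
time_s: 4.6
tool_pos: [0.4745, -0.3414, 0.1227]
eef_rot: [0.842, 0.539, 0.0, 0.001]
wrist_force: [-0.4, 0.4, 3.0]
grip_width: 0.009
finger_force: 59.3
```

Call:
apply_moves(deltas=[0,0,-0.3,0,0,0,5,0,0,-1,0,0,0,5,0,0,-2,0,0,0,5,0,0,-3,0,0,0,5,0,0,-4,0,0,0,5,0,0,-4.6,0,0,0,5,0,0,-4.6,0,0,0,5,0,0,-4.6,0,0,0,5])

```text
time_s: 5.27
tool_pos: [0.4743, -0.3412, 0.2604]
eef_rot: [0.842, 0.539, 0.0, 0.001]
wrist_force: [0.1, 0.9, -2.4]
grip_width: 0.0089
finger_force: 58.6
```

```bash
python3 - <<'E'
from h import *
s,im=shot("w5");print(s["tool_pos"],s["wrist_force"],s["grip_width"])
yw=np.radians(-54.6);ex=np.array([np.cos(yw),np.sin(yw),0]);ey=np.array([-ex[1],ex[0],0]);pin=np.array([.5905,-.1019,0])
print(delta(pin-.07*ey+[0,0,.2575],down(yw)))
E
```

```text
[ 0.474348   -0.34117304  0.26043814] [ 0.08106142  0.89874723 -2.40102445] 0.008910819230360712
[ 6.828e+00 -9.580e-01  3.900e-02 -2.200e-02 -3.000e-03  5.966e+00]
```

View pics/w5.png

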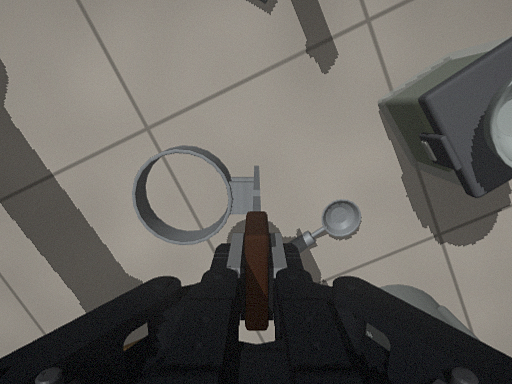

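```bash
python3 - <<'E'
from h import *
c=r.calibration("wrist");C=(np.array([[c["fx"],0,c["cx"]],[0,c["fy"],c["cy"]],[0,0,1]]),np.array(c["tool_from_camera"]))
H=.1222
for n,p,z in(("grip -y end",(257,330),150),("grip +y top?",(257,240),150),("grip +y bottom",(257,212),118),("strap +y edge",(257,165),0),("strap+y top?",(257,165),120),("ring L",(133,195),25),("ring R",(233,195),25),("ring T",(183,146),25),("ring B",(183,244),25)):
    print(n,np.round(1e3*onz(C,p,H-z/1e3),1))
E
```

```text
grip -y end [-23.1   1.5 -27.8]
grip +y top? [ 17.3   1.5 -27.8]
grip +y bottom [17.8  1.5  4.2]
strap +y edge [ 19.1   1.9 122.2]
strap+y top? [40.9  1.5  2.2]
ring L [  0.3 -93.6  97.2]
ring R [  0.3 -16.7  97.2]
ring T [ 37.9 -52.9  97.2]
ring B [-40.6 -57.7  97.2]
```

The holder hangs level in the fingers. The ring spans about (133–233, 146–244), and the grip's centre is about 2 mm towards -x of the tool. Moving beside the pin.

Call:
apply_moves(deltas=[0.8,0,0,0,0,0.5,5,1.6,0,0,0,0,1,5,2.6,-0.2,0,0,0,2,5,3.6,-0.4,0,0,0,3,5,4.6,-0.6,0,0,0,4,5,5.5,-0.8,0,0,0,5,5,6.3,-0.95,0,0,0,5.6,5,6.7,-0.98,0,0,0,5.95,5,6.9,-0.98,0,0,0,5.95,5,6.9,-0.98,0,0,0,5.95,5,6.9,-0.98,0,0,0,5.95,5])

```text
time_s: 6.23
tool_pos: [0.5336, -0.1409, 0.2583]
eef_rot: [0.952, 0.305, -0.001, -0.001]
wrist_force: [0.2, -0.5, -2.1]
grip_width: 0.009
finger_force: 58.6
```

```bash
python3 - <<'E'
from h import *
s,im=shot("w6");print(s["tool_pos"],s["grip_width"])
yw=np.radians(-54.6);ex=np.array([np.cos(yw),np.sin(yw),0]);ey=np.array([-ex[1],ex[0],0]);pin=np.array([.5905,-.1019,0])-.001*ex
for k in(-.068,.0023):print(delta(pin+k*ey+[0,0,.2055],down(yw)))
E
```

```text
[ 0.53360048 -0.14087517  0.25827502] 0.008994550324374892
[ 0.04  -0.004  1.773 -0.016  0.014  0.014]
[ 2.383e+00 -2.000e-03  1.770e+00 -1.600e-02  1.400e-02  1.400e-02]
```

View pics/w6.png

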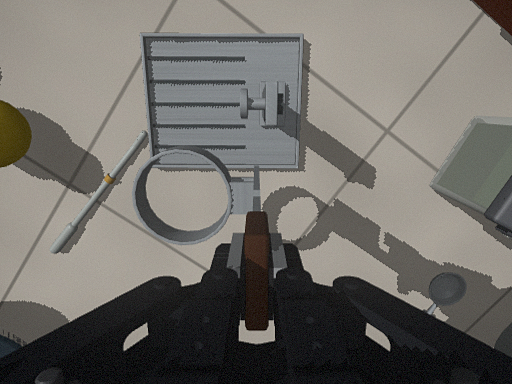

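The shank's middle at about (256,104) lines up with the strap at column 257. Lowering, then sliding sideways.

Call:
apply_moves(deltas=[0,0,0.6,0,0,0,5,0,0,1.2,0,0,0,5,0,0,1.77,0,0,0,5,0,0,1.77,0,0,0,5,0.4,0,1.77,0,0,0,5,0.8,0,1.77,0,0,0,5,1.2,0,1.77,0,0,0,5,1.2,0,1.77,0,0,0,5,1.2,0,1.77,0,0,0,5])

```text
time_s: 7.03
tool_pos: [0.5647, -0.1194, 0.2076]
eef_rot: [0.952, 0.305, 0.001, 0.001]
wrist_force: [-0.8, 0.3, -2.2]
grip_width: 0.0092
finger_force: 58.7
```

Call:
apply_moves(deltas=[0.2,0,0,0,0,0,5,0.4,0,0,0,0,0,5,0.5,0,0,0,0,0,5,0.5,0,0,0,0,0,5])

```text
time_s: 7.37
tool_pos: [0.5762, -0.1107, 0.2068]
eef_rot: [0.952, 0.305, 0.0, 0.0]
wrist_force: [-0.2, -0.7, -1.4]
grip_width: 0.0086
finger_force: 58.7
```

```bash
python3 - <<'E'
from h import *
s,im=shot("w7");print(s["tool_pos"],s["grip_width"],s["wrist_force"])
yw=np.radians(-54.6);ex=np.array([np.cos(yw),np.sin(yw),0]);ey=np.array([-ex[1],ex[0],0]);pin=np.array([.5905,-.1019,0])-.001*ex
print(delta(pin+.0023*ey+[0,0,.2055],down(yw)))
i=cv2.imread("pics/w7.png");cv2.imwrite("pics/c4.png",cv2.resize(cv2.convertScaleAbs(i[130:260,170:340],alpha=1.5),(680,520),interpolation=cv2.INTER_CUBIC))
E
```

```text
[ 0.57623956 -0.11074677  0.20679666] 0.008554216595715848 [-0.21960853 -0.6976513  -1.43757993]
[ 0.647  0.003  0.04  -0.     0.001  0.021]
```

View pics/c4.png

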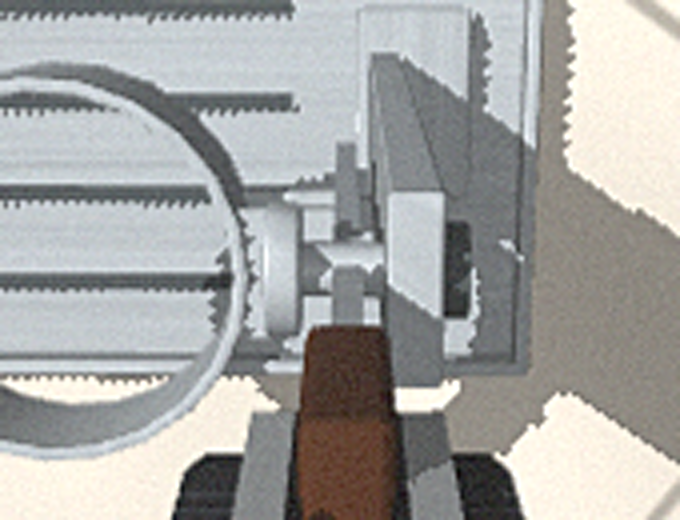

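The strap is centred in the gap: the head's face is at about 300, the bar at about 387 and the strap at about 345 in the crop. The shank is already in the slot, so I'll carry on.

Call:
apply_moves(deltas=[0.2,0,0.03,0,0,0,5,0.4,0,0.03,0,0,0,5,0.55,0,0.03,0,0,0,5,0.65,0,0.03,0,0,0,5,0.65,0,0.03,0,0,0,5])

```text
time_s: 7.83
tool_pos: [0.5921, -0.0994, 0.2058]
eef_rot: [0.952, 0.305, 0.0, -0.0]
wrist_force: [0.9, -0.9, -1.1]
grip_width: 0.0091
finger_force: 58.7
```

Call:
apply_moves(deltas=[0,0,0.12,0,0,0,5,0,0,0.24,0,0,0,5,0,0,0.34,0,0,0,5,0,0,0.4,0,0,0,5,0,0,0.4,0,0,0,5])

```text
time_s: 8.25
tool_pos: [0.5912, -0.0998, 0.193]
eef_rot: [0.952, 0.305, -0.001, -0.0]
wrist_force: [-0.3, 0.0, -2.2]
grip_width: 0.0089
finger_force: 58.7
```

Call:
apply_moves(deltas=[0,0,0.03,0,0,0,5,0,0,0.05,0,0,0,5,0,0,0.05,0,0,0,5])

```text
time_s: 8.5
tool_pos: [0.5917, -0.0999, 0.1926]
eef_rot: [0.952, 0.305, 0.0, 0.0]
wrist_force: [0.2, -0.3, -0.5]
grip_width: 0.009
finger_force: 58.9
```

Call:
apply_moves(deltas=[0,0,0.03,0,0,0,5,0,0,0.05,0,0,0,5,0,0,0.05,0,0,0,5])

```text
time_s: 8.75
tool_pos: [0.5919, -0.0999, 0.1923]
eef_rot: [0.952, 0.305, 0.0, 0.0]
wrist_force: [-2.8, 1.0, 5.2]
grip_width: 0.009
finger_force: 59.8
```

Contact confirms it is home. Releasing gently.

Call:
apply_moves(deltas=[0,0,0,0,0,0,14,0,0,0,0,0,0,20,0,0,0,0,0,0,30,0,0,0,0,0,0,40,0,0,0,0,0,0,40,0,0,-0.5,0,0,0,40,0,0,-1.2,0,0,0,40,0,0,-2,0,0,0,40,0,0,-3,0,0,0,60,0,0,-3,0,0,0,85,0,0,-3,0,0,0,85])

```text
time_s: 9.67
tool_pos: [0.5927, -0.1002, 0.2832]
eef_rot: [0.952, 0.305, 0.002, 0.001]
wrist_force: [-0.5, 0.3, 0.3]
grip_width: 0.0747
finger_force: 0.0
```

```bash
python3 - <<'E'
from h import *
s,im=shot("w8");print(s["tool_pos"],s["wrist_force"])
C,i=load("w8");t=r.get_image("side");cv2.imwrite("pics/side1.png",t[...,::-1])
# ring outline: bright ring near expected
yw=np.radians(-54.6);ex=np.array([np.cos(yw),np.sin(yw),0]);pin=np.array([.5905,-.1019,.17])
p=proj(C,pin-.058*ex+[0,0,-.075]);g=proj(C,pin+[0,0,.05]);print("expected ring/grip px",p,g)
Cs=cam("side");q=proj(Cs,pin-.03*ex).astype(int);sd=cv2.imread("pics/side1.png");x,y=q
a=cv2.resize(sd[y-40:y+50,x-50:x+50],(400,360),interpolation=cv2.INTER_CUBIC)
b=cv2.resize(i[40:270,130:390],(400,360))
cv2.imwrite("pics/c5.png",np.hstack([a,b]))
Ct=cam("top");cv2.imwrite("pics/top1.png",r.get_image("top")[...,::-1])
E
```

```text
[ 0.59269215 -0.10016941  0.28321367] [-0.47612356  0.28073035  0.34256494]
expected ring/grip px [198.65286099 175.64145666] [253.98494649 214.35786783]
```

View pics/c5.png

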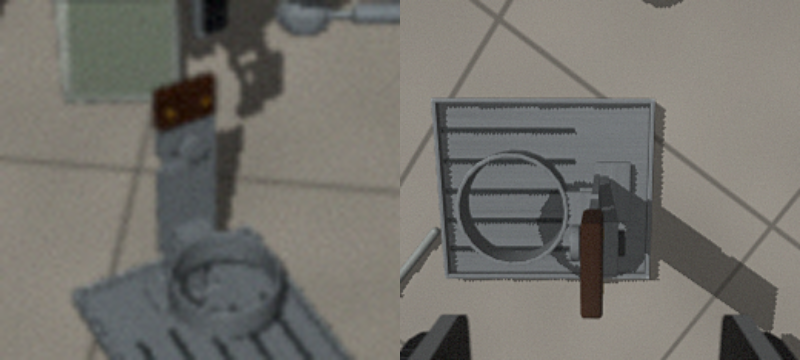

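The holder hangs by its slot on the pin with the fingers off. Next is the gourd.

```bash
python3 - <<'E'
from h import *
C,i=load("w8");print("ring cam",onz(C,(204.8,173.5),.095))
g=cv2.medianBlur(cv2.cvtColor(i,6),3)
c=cv2.HoughCircles(g[100:260,140:270],cv2.HOUGH_GRADIENT_ALT,1,5,param1=120,param2=.5,minRadius=28,maxRadius=45)
print(c)
if c is not None:
    for x,y,q in c[0][:4]:print(q,onz(C,(x+140,y+100),.095))
print(delta([.426,.284,.25],down(np.radians(35.4))))
E
```

```text
ring cam [ 0.56253143 -0.05860715  0.095     ]
[[[63.      70.      33.47891]
  [54.      57.      36.48834]
  [58.      93.      36.36684]]]
33.47891 [ 0.5645574  -0.05506016  0.095     ]
36.48834 [ 0.57060073 -0.04012967  0.095     ]
36.36684 [ 0.54069772 -0.06423003  0.095     ]
[ 2.9450e+00 -1.3600e+01  9.9500e-01 -3.5000e-02 -7.0000e-03 -1.7984e+01]
```

Call:
apply_moves(deltas=[0,0,-1,0,0,0,85,0.5,-2,-1,0,0,-1.5,85,1,-4,-1,0,0,-3,85,1.5,-6,-1,0,0,-5,85,2,-8,-1,0,0,-7,85,2.5,-10,-1,0,0,-9,85,2.9,-12,-1,0,0,-11,85,2.95,-13.6,0,0,0,-12.5,85,2.95,-13.6,1,0,0,-14,85,2.95,-13.6,1,0,0,-15.4,85,2.95,-13.6,1,0,0,-16.8,85,2.95,-13.6,1,0,0,-18,85])

```text
time_s: 10.82
tool_pos: [0.4224, 0.2864, 0.2462]
eef_rot: [0.538, 0.843, -0.003, -0.003]
wrist_force: [-0.3, -0.5, -0.3]
grip_width: 0.085
finger_force: 0.0
```

Call:
apply_moves(deltas=[0,0,0,0,0,0,85,0,0,0,0,0,0,85,0,0,0,0,0,0,85])

```text
time_s: 11.07
tool_pos: [0.4273, 0.2831, 0.2507]
eef_rot: [0.544, 0.839, -0.0, 0.0]
wrist_force: [0.0, 0.9, 0.7]
grip_width: 0.0851
finger_force: 0.0
```

```bash
python3 - <<'E'
from h import *
s,im=shot("w9");print(s["tool_pos"],s["joints"])
print(delta([.426,.284,.25],down(np.radians(35.4))))
C,i=load("w9");c0=proj(C,[.426,.284,.104]);print(c0)
x,y=(c0-70).astype(int)
g=cv2.medianBlur(cv2.cvtColor(i,6),3)[max(y,0):y+140,x:x+140]
c=cv2.HoughCircles(g,cv2.HOUGH_GRADIENT_ALT,1,3,param1=150,param2=.6,minRadius=20,maxRadius=70)
if c is not None:
    for a,b,q in c[0]:
        p=(a+x,b+max(y,0));print(p,q,onz(C,p,.104),"rad mm",q*1e3/322.4*((np.linalg.inv(C[1])@np.r_[onz(C,p,.104),1])[2]))
E
```

```text
[0.42729968 0.2831339  0.25066141] [ 3.63888353e-01 -9.84856314e-02  1.88497723e+00 -3.47206981e-04
  1.35542828e+00 -5.64421997e-02]
[ 0.055 -0.036  0.035  0.005  0.004 -2.266]
[255.24568536 178.58007346]
(np.float64(246.0), np.float64(164.0)) 45.852962 [0.4128587 0.2929243 0.104    ] rad mm 41.50819539599681
(np.float64(257.0), np.float64(178.0)) 28.49616 [0.42724527 0.28515276 0.104     ] rad mm 26.10328008548034
(np.float64(263.0), np.float64(159.0)) 34.982464 [0.42502234 0.30335529 0.104     ] rad mm 31.53328689704736
(np.float64(273.0), np.float64(167.0)) 47.69026 [0.43632495 0.30040183 0.104     ] rad mm 43.27752751820676
(np.float64(257.0), np.float64(165.0)) 38.462376 [0.42232186 0.29615227 0.104     ] rad mm 34.84618237571169
(np.float64(263.0), np.float64(159.0)) 58.920578 [0.42502234 0.30335529 0.104     ] rad mm 53.11116344338709
(np.float64(251.0), np.float64(152.0)) 47.629585 [0.41259735 0.30471872 0.104     ] rad mm 42.6840764090815
(np.float64(272.0), np.float64(172.0)) 39.04785 [0.43743649 0.29583907 0.104     ] rad mm 35.58525241031918
(np.float64(257.0), np.float64(165.0)) 27.030489 [0.42232186 0.29615227 0.104     ] rad mm 24.48911087750285
(np.float64(242.0), np.float64(179.0)) 37.855797 [0.41507592 0.27868299 0.104     ] rad mm 34.708074509230876
(np.float64(239.0), np.float64(158.0)) 43.399075 [0.40491695 0.29535897 0.104     ] rad mm 39.08988628672235
(np.float64(257.0), np.float64(178.0)) 40.045883 [0.42724527 0.28515276 0.104     ] rad mm 36.68314941681742
(np.float64(232.0), np.float64(223.0)) 24.496407 [0.42342771 0.23539421 0.104     ] rad mm 23.33690367164079
(np.float64(229.0), np.float64(228.0)) 23.309248 [0.4227905  0.22953184 0.104     ] rad mm 22.305079769349422
```

```bash
python3 - <<'E'
from h import *
print(delta([.4268,.2846,.15],down(np.radians(35.4))))
E
```

```text
[ 0.063 -0.005  3.368  0.005  0.004 -2.266]
```

Call:
apply_moves(deltas=[0.06,0,0,0,0,-1.2,85,0.06,0,0.8,0,0,-2.27,85,0.06,0,1.8,0,0,-2.27,85,0.06,0,2.7,0,0,-2.27,85,0.06,0,3.37,0,0,-2.27,85,0.06,0,3.37,0,0,-2.27,85,0.06,0,3.37,0,0,-2.27,85])

```text
time_s: 11.7
tool_pos: [0.4265, 0.2844, 0.1495]
eef_rot: [0.458, 0.889, -0.001, -0.0]
wrist_force: [0.3, 0.3, 1.4]
grip_width: 0.0851
finger_force: 0.0
```

```bash
python3 - <<'E'
from h import *
s,im=shot("w10");print(s["tool_pos"])
C,i=load("w10");c0=proj(C,[.4268,.2846,.109]);print(c0)
x,y=(c0-90).astype(int)
g=cv2.medianBlur(cv2.cvtColor(i,6),3)[max(y,0):y+180,x:x+180]
c=cv2.HoughCircles(g,cv2.HOUGH_GRADIENT_ALT,1,3,param1=150,param2=.7,minRadius=38,maxRadius=70)
if c is not None:
    for a,b,q in c[0][:6]:
        p=(a+x,b+max(y,0));print(p,q,onz(C,p,.109),"rad mm",q*1e3/322.4*((np.linalg.inv(C[1])@np.r_[onz(C,p,.109),1])[2]))
print(delta([.4268,.2846,.076],down(np.radians(35.4))))
E
```

```text
[0.42648475 0.2844329  0.14952657]
[257.02960799 219.7699749 ]
(np.float64(260.0), np.float64(201.0)) 57.465725 [0.42140134 0.29519533 0.109     ] rad mm 33.94535008663134
(np.float64(251.0), np.float64(196.0)) 63.856544 [0.41530437 0.29461691 0.109     ] rad mm 37.5599792910631
(np.float64(259.0), np.float64(217.0)) 46.724842 [0.4267391  0.28671846 0.109     ] rad mm 27.989387575712062
(np.float64(260.0), np.float64(191.0)) 51.536297 [0.41784191 0.30016239 0.109     ] rad mm 30.180948601683102
(np.float64(267.0), np.float64(182.0)) 49.1893 [0.41800208 0.30692094 0.109     ] rad mm 28.583766788794957
(np.float64(244.0), np.float64(220.0)) 51.357956 [0.42051423 0.27993655 0.109     ] rad mm 30.849598125993563
[ 2.000e-03 -3.000e-02  2.501e+00  2.000e-02  6.000e-03  1.800e-02]
```

Call:
apply_moves(deltas=[0.05,0,0.8,0,0,0,85,0.05,0,1.6,0,0,0,85,0.05,0,2.2,0,0,0,85,0.05,0,2.45,0,0,0,85,0.05,0,2.45,0,0,0,75,0.05,0,2.45,0,0,0,65,0.05,0,2.45,0,0,0,58,0.05,0,2.45,0,0,0,52,0.05,0,2.45,0,0,0,48,0.05,0,2.45,0,0,0,48,0.05,0,2.45,0,0,0,48])

```text
time_s: 12.67
tool_pos: [0.4271, 0.2873, 0.0788]
eef_rot: [0.457, 0.889, 0.002, 0.002]
wrist_force: [-1.4, -0.4, 6.2]
grip_width: 0.0553
finger_force: 63.8
```

Call:
apply_moves(deltas=[0,0,-0.3,0,0,0,48,0,0,-1,0,0,0,48,0,0,-2,0,0,0,48,0,0,-3,0,0,0,48,0,0,-4,0,0,0,48,0,0,-5,0,0,0,48,0,0,-5.8,0,0,0,48,0,0,-5.8,0,0,0,48,0,0,-5.8,0,0,0,48])

```text
time_s: 13.42
tool_pos: [0.4258, 0.2869, 0.2518]
eef_rot: [0.457, 0.889, 0.001, 0.001]
wrist_force: [0.0, -0.7, -3.7]
grip_width: 0.0555
finger_force: 64.2
```

```bash
python3 - <<'E'
from h import *
s,im=shot("w11");print(s["tool_pos"],s["wrist_force"],s["grip_width"])
print(delta([.5607,-.0578,.25],down(np.radians(35.4))))
E
```

```text
[0.4257512  0.28688188 0.2517753 ] [ 0.03374    -0.73906095 -3.73020341] 0.05549455211767071
[-1.1968e+01 -2.9970e+00 -1.2000e-02 -8.0000e-03 -2.0000e-03  4.3000e-02]
```

Call:
apply_moves(deltas=[-0.7,-0.2,0,0,0,0,48,-1.6,-0.4,0,0,0,0,48,-2.7,-0.7,0,0,0,0,48,-3.9,-1,0,0,0,0,48,-5.1,-1.3,0,0,0,0,48,-6.3,-1.6,0,0,0,0,48,-7.5,-1.9,0,0,0,0,48,-8.7,-2.2,0,0,0,0,48,-9.8,-2.5,0,0,0,0,48,-10.8,-2.75,0,0,0,0,48,-11.5,-2.9,0,0,0,0,48,-11.9,-2.98,0,0,0,0,48])

```text
time_s: 14.47
tool_pos: [0.5597, -0.0577, 0.2472]
eef_rot: [0.458, 0.889, -0.001, -0.002]
wrist_force: [0.6, 0.4, -2.0]
grip_width: 0.0552
finger_force: 64.2
```

Call:
apply_moves(deltas=[0,0,0,0,0,0,48,0,0,0,0,0,0,48,0,0,0,0,0,0,48])

```text
time_s: 14.72
tool_pos: [0.5597, -0.0544, 0.2491]
eef_rot: [0.457, 0.89, 0.0, -0.001]
wrist_force: [0.5, -0.8, -2.4]
grip_width: 0.055
finger_force: 64.2
```

```bash
python3 - <<'E'
from h import *
s,im=shot("w12");print(s["tool_pos"],s["wrist_force"],s["grip_width"])
sd=r.get_image("side")[...,::-1].copy();tp=r.get_image("top")[...,::-1].copy();cv2.imwrite("pics/side2.png",sd);cv2.imwrite("pics/top2.png",tp)
c=r.calibration("wrist");C=(np.array([[c["fx"],0,c["cx"]],[0,c["fy"],c["cy"]],[0,0,1]]),np.array(c["tool_from_camera"]))
i=cv2.imread("pics/w12.png");p0=proj(C,[0,0,-.03]);print(p0);x,y=(p0-110).astype(int);y=max(y,0)
g=cv2.medianBlur(cv2.cvtColor(i,6),3)[y:y+220,x:x+220]
h=cv2.HoughCircles(g,cv2.HOUGH_GRADIENT_ALT,1,3,param1=120,param2=.5,minRadius=60,maxRadius=100)
if h is not None:
    for a,b,q in h[0][:6]:
        p=(a+x,b+y);print(p,q,np.round(1e3*onz(C,p,-.03),1))
# holder checks: grip brown in side view before/after approach
for n in("side1","side2"):
    b,cc,sz=brown(cv2.imread(f"pics/{n}.png"),(225,135,50,45));print(n,cc,sz)
print(delta([.5607,-.0578,.25],down(np.radians(35.4))))
E
```

```text
[ 0.5596701  -0.05441438  0.24905549] [ 0.50262065 -0.81755824 -2.3554941 ] 0.05500679992931291
[256.19525323 281.71848208]
(np.float64(260.0), np.float64(270.0)) 71.89262 [  5.1   1.5 -30. ]
(np.float64(262.0), np.float64(266.0)) 73.11872 [  6.8   2.2 -30. ]
(np.float64(265.0), np.float64(284.0)) 67.218315 [ -1.    3.4 -30. ]
(np.float64(260.0), np.float64(298.0)) 81.15482 [ -7.2   1.5 -30. ]
(np.float64(246.0), np.float64(266.0)) 74.23841 [  6.8  -3.9 -30. ]
(np.float64(257.0), np.float64(309.0)) 75.41341 [-12.2   0.3 -30. ]
side1 [245.70000076 162.09999847] (9.486831665039062, 15.811386108398438)
side2 [247.6934433  169.42786789] (19.86916160583496, 8.531715393066406)
[-0.103 -0.049 -0.001 -0.002 -0.005  0.061]
```

Call:
apply_moves(deltas=[-0.15,-0.05,0,0,0,0,48,-0.15,-0.05,0.5,0,0,0,48,-0.15,-0.05,1.1,0,0,0,48,-0.15,-0.05,1.7,0,0,0,48,-0.15,-0.05,2.2,0,0,0,48,-0.15,-0.05,2.6,0,0,0,48,-0.15,-0.05,2.7,0,0,0,48,-0.15,-0.05,2.7,0,0,0,48])

```text
time_s: 15.53
tool_pos: [0.5614, -0.06, 0.1683]
eef_rot: [0.457, 0.89, -0.0, -0.001]
wrist_force: [0.6, -0.7, -1.9]
grip_width: 0.0554
finger_force: 65.4
```

Call:
apply_moves(deltas=[0,0,0.1,0,0,0,48,0,0,0.2,0,0,0,48,0,0,0.3,0,0,0,48,0,0,0.3,0,0,0,48,0,0,0.3,0,0,0,48])

```text
time_s: 15.95
tool_pos: [0.562, -0.0602, 0.1605]
eef_rot: [0.457, 0.889, 0.0, 0.0]
wrist_force: [0.2, -0.3, -1.4]
grip_width: 0.0551
finger_force: 65.4
```

Call:
apply_moves(deltas=[0,0,0.08,0,0,0,48,0,0,0.16,0,0,0,48,0,0,0.16,0,0,0,48,0,0,0.16,0,0,0,48])

```text
time_s: 16.28
tool_pos: [0.563, -0.0602, 0.159]
eef_rot: [0.457, 0.889, 0.0, 0.001]
wrist_force: [-6.7, 3.5, 13.5]
grip_width: 0.0553
finger_force: 67.2
```

The contact has a sideways push away from the bar, so I'll back off, shift a few millimetres and lower again.

Call:
apply_moves(deltas=[0,0,-0.3,0,0,0,48,0.14,-0.07,-0.3,0,0,0,48,0.14,-0.07,-0.3,0,0,0,48,0.14,-0.07,-0.15,0,0,0,48,0.14,-0.07,-0.05,0,0,0,48,0.14,-0.07,-0.05,0,0,0,48])

```text
time_s: 16.78
tool_pos: [0.5567, -0.0577, 0.155]
eef_rot: [0.457, 0.889, -0.0, -0.002]
wrist_force: [0.2, 0.5, -2.4]
grip_width: 0.0553
finger_force: 65.2
```

Call:
apply_moves(deltas=[0,0,0.05,0,0,0,48,0,0,0.1,0,0,0,48,0,0,0.1,0,0,0,48])

```text
time_s: 17.03
tool_pos: [0.5576, -0.0578, 0.1535]
eef_rot: [0.457, 0.889, 0.0, -0.0]
wrist_force: [0.3, 0.9, -1.9]
grip_width: 0.0552
finger_force: 65.3
```

Free at z = 0.1535, lower than before, so the shift was right. Continuing down.

Call:
apply_moves(deltas=[0,0,0.05,0,0,0,48,0,0,0.1,0,0,0,48,0,0,0.1,0,0,0,48])

```text
time_s: 17.28
tool_pos: [0.5581, -0.0574, 0.1517]
eef_rot: [0.457, 0.889, 0.001, 0.0]
wrist_force: [-2.1, 4.2, 4.0]
grip_width: 0.0552
finger_force: 65.8
```

Call:
apply_moves(deltas=[0.05,0,-0.03,0,0,0,48,0.07,0,0,0,0,0,48,0.07,0,0.03,0,0,0,48,0.07,0,0.03,0,0,0,48])

```text
time_s: 17.62
tool_pos: [0.5564, -0.0562, 0.1498]
eef_rot: [0.457, 0.889, 0.0, -0.0]
wrist_force: [-0.1, 1.4, 0.9]
grip_width: 0.0557
finger_force: 65.3
```

Seated, with the ring carrying the weight. Releasing.

Call:
apply_moves(deltas=[0,0,0,0,0,0,57,0,0,0,0,0,0,60,0,0,0,0,0,0,65,0,0,0,0,0,0,75,0,0,0,0,0,0,85,0,0,0,0,0,0,85,0,0,-0.5,0,0,0,85,0,0,-1.2,0,0,0,85,0,0,-2.2,0,0,0,85,0,0,-3.2,0,0,0,85,0,0,-4,0,0,0,85,0,0,-4,0,0,0,85])

```text
time_s: 18.62
tool_pos: [0.5592, -0.0571, 0.2767]
eef_rot: [0.457, 0.889, 0.001, 0.006]
wrist_force: [0.5, -0.6, 1.0]
grip_width: 0.0849
finger_force: 0.0
```

```bash
python3 - <<'E'
from h import *
s,im=shot("w13");print(s["tool_pos"],s["wrist_force"],s["time_s"])
C,i=load("w13");yw=np.radians(-54.6);ex=np.array([np.cos(yw),np.sin(yw),0])
c0=proj(C,[.558,-.057,.181]);x,y=(c0-90).astype(int);y=max(y,0)
g=cv2.medianBlur(cv2.cvtColor(i,6),3)[y:y+180,x:x+180]
h=cv2.HoughCircles(g,cv2.HOUGH_GRADIENT_ALT,1,3,param1=150,param2=.7,minRadius=25,maxRadius=70)
print(c0)
if h is not None:
    for a,b,q in h[0][:6]:
        p=(a+x,b+y);X=onz(C,p,.181);print(p,q,X,"rad mm",q*1e3/322.4*((np.linalg.inv(C[1])@np.r_[X,1])[2]))
sd=r.get_image("side")[...,::-1].copy();cv2.imwrite("pics/side3.png",sd)
for n in("side1","side3"):
    im=cv2.imread(f"pics/{n}.png");b,cc,sz=brown(im,(225,145,50,40));print(n,np.round(b).tolist(),cc,sz)
a=cv2.absdiff(cv2.imread("pics/side1.png"),sd).max(2);ys,xs=np.nonzero(a>60);print("diff box",[ (int(v.min()),int(v.max())) for v in (xs,ys)])
E
```

```text
[ 0.55924489 -0.05711562  0.27674376] [ 0.53701866 -0.64372802  1.03138542] 18.6167
[254.34510716 192.84191471]
(np.float64(256.0), np.float64(187.0)) 33.494617 [ 0.55634417 -0.0525152   0.181     ] rad mm 25.456990644365185
(np.float64(255.0), np.float64(207.0)) 54.692394 [ 0.56502314 -0.06596827  0.181     ] rad mm 42.31862284596565
(np.float64(271.0), np.float64(188.0)) 41.32487 [ 0.56608953 -0.04652306  0.181     ] rad mm 31.444902497170588
(np.float64(264.0), np.float64(168.0)) 48.67061 [ 0.55266698 -0.03710595  0.181     ] rad mm 36.382906575934406
(np.float64(248.0), np.float64(167.0)) 53.015564 [ 0.54250091 -0.04343758  0.181     ] rad mm 39.584785078598834
(np.float64(254.0), np.float64(219.0)) 60.535904 [ 0.57012791 -0.07445751  0.181     ] rad mm 47.35278256552064
side1 [[237.0, 160.0], [252.0, 155.0], [255.0, 164.0], [240.0, 169.0]] [245.70000076 162.09999847] (9.486831665039062, 15.811386108398438)
side3 [[236.0, 161.0], [252.0, 154.0], [256.0, 163.0], [240.0, 170.0]] [246.02586174 162.0603466 ] (9.32275676727295, 17.595062255859375)
diff box [(210, 511), (0, 354)]
```

Call:
apply_moves(deltas=[1,0,-0.5,0,0,0,85,2,0,-1,0,0,0,85,2,0,-1,0,0,0,85,2,0,-1,0,0,0,85,2,0,-1,0,0,0,85])

```text
time_s: 19.13
tool_pos: [0.5211, -0.0076, 0.2983]
eef_rot: [0.457, 0.889, -0.0, -0.001]
wrist_force: [0.2, 0.8, -0.2]
grip_width: 0.085
finger_force: 0.0
```

```bash
python3 - <<'E'
from h import *
s,im=shot("w14");print(s["tool_pos"])
def f(n):
    C,i=load(n);c0=proj(C,[.5563,-.0525,.181]);x,y=(c0-90).astype(int);y=max(y,0)
    g=cv2.medianBlur(cv2.cvtColor(i,6),3)[y:y+180,x:x+180]
    h=cv2.HoughCircles(g,cv2.HOUGH_GRADIENT_ALT,1,3,param1=150,param2=.7,minRadius=20,maxRadius=37)
    return C,[(a+x,b+y,q) for a,b,q in h[0]] if h is not None else []
A,a=f("w13");B,b=f("w14");print(a,b)
for q in b[:3]:print(tri((A,a[0][:2]),(B,q[:2])))
Cs=cam("side");S=cv2.imread("pics/side3.png")
print("mouth exp side",proj(Cs,[.5563,-.0525,.181]))
H=cv2.cvtColor(S,cv2.COLOR_BGR2HSV);u,v=proj(Cs,[.5575,-.055,.14]).astype(int)
m=((H[...,0]<16)&(H[...,1]>110)).astype(np.uint8);m[:v-40]=0;m[v+45:]=0;m[:,:u-35]=0;m[:,u+35:]=0
k,l,st,ce=cv2.connectedComponentsWithStats(m)
for j in range(1,k):
    if st[j,4]>15:print(st[j],ce[j])
print("exp belly",proj(Cs,[.558,-.057,.111]),"foot",proj(Cs,[.558,-.057,.077]))
E
```

```text
[ 0.52109935 -0.00757601  0.2983322 ]
[(np.float64(256.0), np.float64(187.0), np.float32(32.209766)), (np.float64(214.0), np.float64(119.0), np.float32(24.128893))] [(np.float64(259.0), np.float64(253.0), np.float32(28.609552)), (np.float64(258.0), np.float64(240.0), np.float32(26.014967)), (np.float64(265.0), np.float64(218.0), np.float32(29.827562)), (np.float64(262.0), np.float64(228.0), np.float32(33.883934))]
(array([ 0.55495324, -0.05101165,  0.18877934]), [0.2, 0.2])
(array([ 0.5654353 , -0.06594119,  0.11922108]), [0.7, 0.7])
(array([ 0.60720421, -0.11168875, -0.12018897]), [5.6, 5.6])
mouth exp side [255.79808183 181.36230355]
[239 156  15  14 120] [246.48333333 162.01666667]
[250 183  13   6  45] [256.13333333 185.46666667]
[242 193  29  22 412] [255.74514563 203.6407767 ]
exp belly [255.67146549 199.1143292 ] foot [255.8041162  207.76665176]
```

The gourd sits in the ring as expected and the holder hasn't moved. The gripper is clear, so I'm handing in.

```bash
python3 -c "
from workcell import r
print(r.close_job())"
```

```text
the job is handed in; nothing more can be done
None
```

The holder hangs on the pin, let go, with the gourd upright in its ring, and the job was handed in at about 19 s; the hand-in returned no verdict. My last image measurements show the holder unmoved and the gourd seated, with no sign that anything else was touched.

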